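# Stow the flanged bushes in the kit cabinet

## Task

Press the cabinet's release tab so that its snap-in cover lets go, and swing the cover wide open. Stand every flanged bush that is on the bench upright in the blue tray, slide the loaded tray fully home into the bay, handle end outwards, and swing the cover shut until it snaps in. Leave the other things on the bench where they are.

Things in the scene. Friction and masses are not known exactly. Their poses are not given: they have to be found in the camera images.
- cabinet: low grey sheet-steel kit cabinet fixed to the bench, 150 mm deep, 141 wide, 60 high. Origin on the bench at the middle of its mouth (front plane); x points straight into the bay, y across, z up. The roof covers only what lies more than 36 mm in; nearer the mouth the shut cover's top flange closes the top.
- bay_back (a point): the bay's back stop at mid-width, 144 mm in from the mouth, 28 mm above the bench. The bay has no floor: the tray slides on the bench. It is 56 mm high inside and 117 mm wide between its side walls, which flare to 133 mm over the first 30 mm at the mouth.
- cover (a joint): angle of the cream cover over the mouth, rad: about 0.01 shut and snapped in; grows as it pivots outward about the upright hinge at the mouth's -y corner, counter-clockwise from above, to a stop at 2.3. When the tab is pressed right down a spring kicks it open by about 0.1; from there its stiff hinge stays where left. Pushed to 0 (12 N at the post) it snaps in; if not snapped it springs out 0.1.
- cover_hinge (a point): point on the cover's hinge line, 30 mm above the bench. The cover: front plate 141 mm wide, 60 high, 6 thick, with a 36 mm deep flange along its top edge that swings with it (steel catch on it up to 70 mm high, reaching 60 mm back). At about 1.6 rad the flange and catch overhang the tray's way into the bay by 40 to 60 mm, at 1.9 they are nearly clear of it
- cover_post (a point): the cover's handle: upright round steel post, 12 mm diameter, from 7 to 59 mm above the bench, free at the top, axis 34 mm off the plate's outer face and 115 mm along the cover from the hinge. A 12 mm wide bracket joins it to the plate below 14 mm height only. The point is on the axis, 40 mm up. The post may turn between the fingers as the cover swings.
- tab (a joint): travel of the release tab, m: 0 up, 0.009 pressed right in (down into the roof). Spring: 3 N at first, about 8 N at the bottom; the catch lets go at about 0.006. It springs back up, part-way (to 0.003) while the cover is only just kicked open.
- tab_top (a point): middle of the top of the black ribbed release tab, 34 x 34 mm pad on the cabinet's roof, 72 mm above the bench, at x = 80 mm, y = +45 mm in the cabinet frame. The steel catch of the cover ends 20 mm nearer the mouth than this point and is 70 mm high.
- tray_c (a point): loose blue tray, 112 x 112 mm outside, walls 4 thick and 18 high, floor 4 thick, 0.25 kg. The point is its middle, 9 mm above its underside; x points from the handle side to the far side (which goes first into the bay), z up. Fully home, its middle is 88 mm inside the mouth, its handle's end 6 mm inside. Room for four bushes 2 by 2, 51 mm apart.
- tray_handle (a point): middle of the tray's handle, an upright fin 12 mm thick (along the tray's y), standing out 26 mm from its -x wall, from 4 to 50 mm above the bench; the point is 69 mm from the tray's middle, 27 mm above the bench
- bush1_c (a point): flanged steel bush 1 (may be absent; two to four of the four are there): foot flange 44 mm diameter and 6 mm high, above it a body 28 mm in diameter; 32 mm high in all, about 0.14 kg; it starts standing on its flange. The point is its centre, 16 mm above its underside; z is its axis.
- bush2_c (a point): flanged steel bush 2 (may be absent; two to four of the four are there): foot flange 44 mm diameter and 6 mm high, above it a body 28 mm in diameter; 32 mm high in all, about 0.14 kg; it starts standing on its flange. The point is its centre, 16 mm above its underside; z is its axis.
- bush3_c (a point): flanged steel bush 3 (may be absent; two to four of the four are there): foot flange 44 mm diameter and 6 mm high, above it a body 28 mm in diameter; 32 mm high in all, about 0.14 kg; it starts standing on its flange. The point is its centre, 16 mm above its underside; z is its axis.
- bush4_c (a point): flanged steel bush 4 (may be absent; two to four of the four are there): foot flange 44 mm diameter and 6 mm high, above it a body 28 mm in diameter; 32 mm high in all, about 0.14 kg; it starts standing on its flange. The point is its centre, 16 mm above its underside; z is its axis.
- plain_sleeve: bystander: plain steel cylinder without flange, 32 mm diameter, 60 mm high, loose; origin under its centre
- nut_blank: bystander: dark steel round nut blank without flange, 40 mm diameter, 18 mm high, loose; origin under its centre
- tape: bystander: roll of clear tape, 90 mm diameter, 25 mm high, loose; origin under its centre
- wrench: bystander: wrench lying on the bench, about 180 mm long; origin under its middle
- collar: bystander: flat steel disc, 48 mm diameter, 12 mm high, loose; origin under its centre
- carton: bystander: small cardboard carton 60 x 80 x 50 mm, loose; origin under its centre
Things that resemble listed ones, but are neither listed nor needed, are in the scene too. Leave any pink look-alike of the part that bears bush1_c alone.

How it is judged:
By the outcome, as a careful person would: the job done as asked, in the order asked, and still so for the second after the job is handed in, with the robot touching nothing.
Of bush1, bush2, bush3, bush4 only 2 to 4 are there at a start; the rules pass over those that are not, and their reading is None.
At some moment in a run one of bush1, bush2, bush3, bush4 may be knocked a few centimetres aside while the robot is not near it.
It also fails if it takes over 210 s, if anything falls off the work surface, if the arm or the gripper's body presses on something with over 40 N, if the wrist force passes 120 N, or if a joint passes its speed limit or range.

## Robot

A 6-joint arm with a two-finger parallel gripper is mounted at the origin on the work surface. World frame = base frame: x ahead of the robot, y to its left, z up, the work surface at z = 0. Lengths are in m, angles in rad, forces in N, time in s.
With the tool pointing down it reaches from about 0.35 to 0.975 m from the base axis. Payload 17.4 kg.
Tool frame: the origin (TCP) lies at the very end of the fingers, on their centre line; the grasp point (between the pads) lies behind it (r.grip_point_offset is the z of the grasp point in the tool frame, in m); z points along the fingers, y is the line along which they close (so a half turn about z gives the same grasp; the last joint's range is limited). The gripper opens to 85 mm and grips with 20 to 120 N. Pads are 22 mm wide; open, the fingers measure 114 mm over their backs; the gripper's body (76 mm by 85 mm) begins 54 mm behind the grasp point. The pads swing forward as they close: fully open they stand 13 mm farther back than shut.
Start: joints at [1.071, 0.116, 1.442, -0, 1.584, -0.038], TCP at [0.301, 0.604, 0.231] pointing down, gripper open.
Joint ranges: [-2.83, 2.83], [-0.83, 2.19], [0.07, 2.5], [-1.14, 4.28], [0.01, 3], [-2.97, 2.97]. Speed limits (rad/s): [1.89, 1.89, 2.22, 3.14, 3.14, 3.14].

## Interface

Orientations are given as a unit quaternion [w, x, y, z].
In Python, from workcell import r, eyes gives the robot as it stands.
- The arm moves only by the tool play_rows, never from a script. Its argument "targets" is a list of rows, each a list of 4 numbers: the shift along the world's x, y, z in m, then the turn about the world's z in degrees. A call has 1 to 12 rows; each row shifts and turns the commanded pose from where the row before left it; what a row does not reach is not made up. A row lasts 1/8 s, in which the tool goes at most 62.5 mm and 10.7 degrees, less where a joint would pass 70% of its speed; a pose out of reach is approached as far as the arm can. A call with a gripper value outside its range is refused whole. "fingers" is the opening, from 0 (shut) to 1 (fully open), set as the call begins (left out, the last holds). The fingers move at their own pace and stop on an object; the grip force is fixed at half the most. Time passes only in rows, so rows that do not move let the fingers close. It gives the time, the measured TCP pose, the force, the opening and the grip force at its end, in the units of the state.
- r.observe(): the state, without advancing time (a new reading comes with each control period).
- eyes.camera(name): name is "scene" or "top"; returns the picture (400x640x3 uint8, red, green, blue); there is no depth.
- eyes.camera_model(name): a dict with "fx", "fy", "cx", "cy" (pixels), "D" ([k1, k2, p1, p2, k3] as OpenCV has them; the pictures are not rectified), "cam_to_world" (4x4, takes a point from camera to world coordinates). Camera axes: x right, y up, looking along -z (the intrinsics and any distortion apply to the point x, -y, -z); pixel columns grow to the right and rows downward; lengths in m; the calibration is good to about 2 mm. A picture is of the moment at which its call begins. camera_model takes no time and is no camera call.
- r.finish_job(): hands the job in; it is judged then, once.
The state is a dict: "time": time; "joint_pos": joint angles; "joint_velocities": joint speeds; "tau": joint torques, N m; "tcp_pos": TCP position; "orientation": TCP orientation; "contact_force": force on the tool from outside, world axes, zero at the start; "moment": the same for the moment, N m; "grip_width": opening from 0.0 (shut) to 1.0 (fully open); "finger_force": force on a finger pad.
Only numpy, scipy, OpenCV 4.12 (cv2) and the standard library are available. Lean on these libraries where they do the work, as an engineer would, in place of code of your own. Each camera call takes 0.05 s, during which the arm holds its last target. There are 200 camera calls.

## Working session

There is one attempt and no reset: what is moved stays moved. The work goes in short steps, Python scripts to look and compute and a tool call to move; the robot and the scene stay as the last step left them, time stands still between calls to the robot, and variables do not carry over. Pictures are saved under pics/ and viewed, at most 14 in all, crops included, and the job is handed in when it is done.

Besides the shell and the picture viewer there is one more tool, called after "Call:" by a JSON object that holds its "fn" and its "kwargs", one argument or row to a line. play_rows: Moves the arm, as the interface text tells. Its arguments: {"type":"object","properties":{"targets":{"type":"array"},"fingers":{"type":"number"}},"required":["targets"]}

```bash
ls; mkdir -p pics; cat > h.py <<'E'
import numpy as np, cv2
from workcell import r, eyes
def snap(n,f=None):
    im=eyes.camera(n)
    if f: cv2.imwrite('pics/'+f,cv2.cvtColor(im,cv2.COLOR_RGB2BGR))
    return im
def K(n):
    m=eyes.camera_model(n); return m,np.array([[m['fx'],0,m['cx']],[0,m['fy'],m['cy']],[0,0,1.]]),np.array(m['D'],float),np.array(m['cam_to_world'])
def ray(n,uv):
    m,k,D,T=K(n)
    p=cv2.undistortPoints(np.array(uv,float).reshape(-1,1,2),k,D).reshape(-1,2)
    d=np.c_[p[:,0],-p[:,1],-np.ones(len(p))]@T[:3,:3].T
    return T[:3,3],d
def onz(n,uv,z):
    o,d=ray(n,uv); return o+d*((z-o[2])/d[:,2])[:,None]
def proj(n,P):
    m,k,D,T=K(n); P=np.array(P,float).reshape(-1,3)
    c=(P-T[:3,3])@T[:3,:3]; c=c*[1,-1,-1]
    return cv2.projectPoints(c,np.zeros(3),np.zeros(3),k,D)[0].reshape(-1,2)
E
python3 - <<'E'
from h import *
snap('scene','s0.png');snap('top','t0.png')
for n in('scene','top'):
    m,k,D,T=K(n);print(n,k[0,0],D,T.round(3))
print(r.observe(), r.grip_point_offset)
E
```

```text
pics
scene 519.4831884194577 [0.03312725 0.         0.         0.         0.        ] [[ 0.851 -0.427  0.307  0.926]
 [ 0.525  0.684 -0.506 -0.743]
 [ 0.006  0.592  0.806  1.072]
 [ 0.     0.     0.     1.   ]]
top 388.94415933494315 [-0.09312726  0.          0.          0.          0.        ] [[-0.015  0.98  -0.197  0.32 ]
 [-1.    -0.011  0.023 -0.107]
 [ 0.021  0.197  0.98   1.249]
 [ 0.     0.     0.     1.   ]]
{'time': 0.1, 'joint_pos': array([ 1.07119175e+00,  1.16465142e-01,  1.44220528e+00, -1.42491165e-05,
        1.58399901e+00, -3.78445713e-02]), 'joint_velocities': array([-1.21721847e-03,  1.40029677e-04, -5.60321472e-04, -2.08311531e-04,
       -8.53101452e-04,  7.60766221e-05]), 'tau': array([ 1.64723901e-03, -7.33656907e+01, -6.33793402e+01, -7.62287641e-05,
        5.01238683e-03, -7.27103634e-05]), 'tcp_pos': array([0.30068584, 0.60413797, 0.23061347]), 'orientation': array([-1.36074960e-04,  2.28834320e-01,  9.73465235e-01, -5.20957497e-04]), 'contact_force': array([-0.3330215 , -0.51257498, -0.48462288]), 'moment': array([0.0350027 , 0.02352686, 0.0050122 ]), 'finger_force': 0.0, 'grip_width': 0.9987337052388902} -0.0187
```

View pics/s0.png

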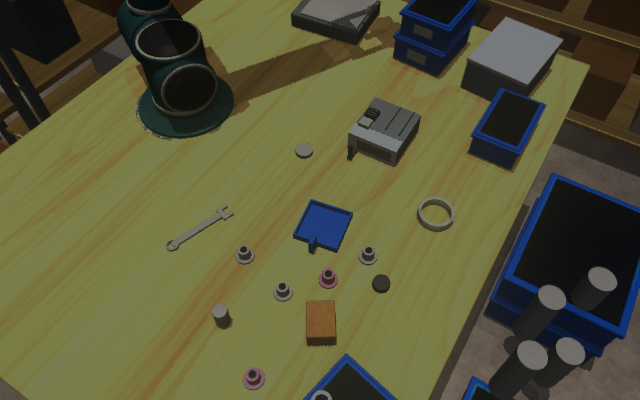

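View pics/t0.png

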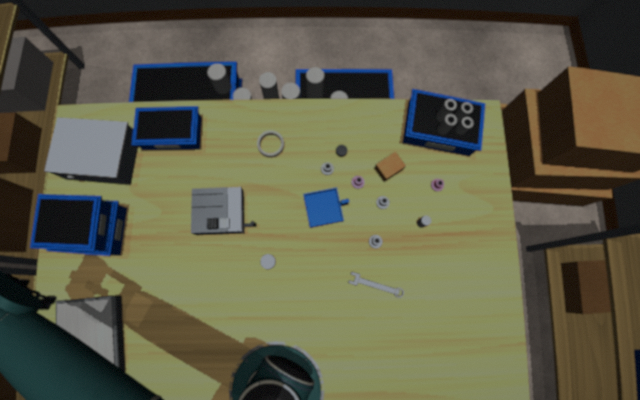

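The top view (right = -y, up = +x) shows the tray at (323,207), its handle pointing right, and the cabinet at (217,210), its mouth facing right.
- **Bush candidates, non-pink, scene/top pixels:** (245,254)/(376,241), (283,290)/(383,202) and (368,254)/(327,168).
- **Rejected:** the pink look-alikes at scene (328,277) and (254,377), the collar, the nut, and the cylinders in the bins.

I'll confirm this in one enlarged crop.

```bash
python3 - <<'E'
import cv2,numpy as np
s=cv2.imread('pics/s0.png');t=cv2.imread('pics/t0.png')
a=cv2.resize(s[190:400,200:410],(600,600),interpolation=3)
cv2.imwrite('pics/c1.png',np.clip(a*1.6,0,255).astype('uint8'))
b=cv2.resize(s[90:170,335:435],(600,480),interpolation=3)
cv2.imwrite('pics/c2.png',np.clip(b*1.5,0,255).astype('uint8'))
E
```

```text
(no output)
```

View pics/c1.png

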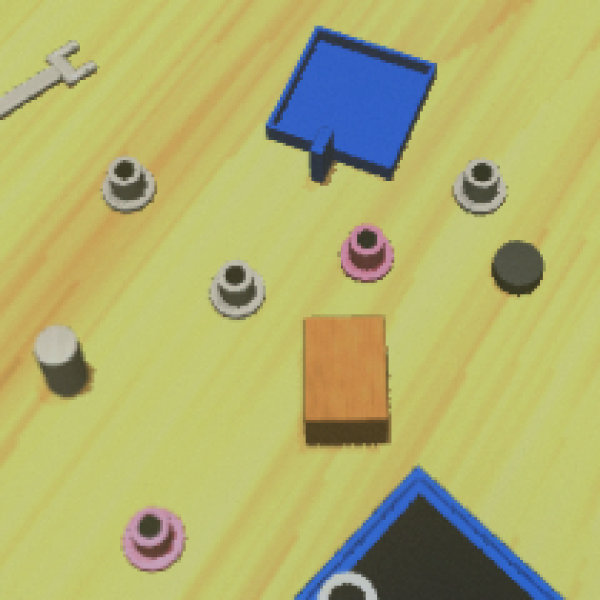

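View pics/c2.png

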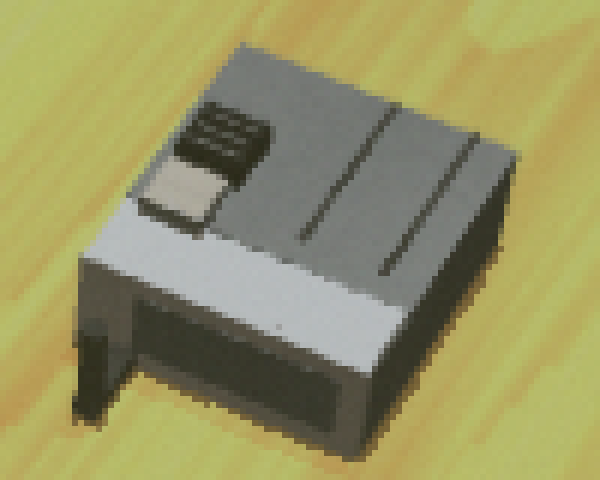

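The crop confirms three grey flanged bushes, at scene (244,254), (283,290) and (368,254). The two pink ones are left alone. The cabinet crop shows the black tab at scene (373,113) and the post at (350,152). Next I'll measure all of these.

```bash
cat > meas.py <<'E'
from h import *
def bushes(im,n):
    hsv=cv2.cvtColor(im,cv2.COLOR_RGB2HSV)
    m=((hsv[...,1]<60)&(hsv[...,2]>60)).astype('uint8')*255
    return m
def tray(im,n):
    hsv=cv2.cvtColor(im,cv2.COLOR_RGB2HSV)
    return ((hsv[...,0]>105)&(hsv[...,0]<130)&(hsv[...,1]>120)).astype('uint8')*255
def comps(m,lo,hi):
    k,l,s,c=cv2.connectedComponentsWithStats(m)
    return [(s[i].tolist(),c[i].round(1).tolist(),(l==i).astype('uint8')) for i in range(1,k) if lo<s[i,4]<hi]
E
python3 - <<'E'
from meas import *
s=cv2.cvtColor(cv2.imread('pics/s0.png'),cv2.COLOR_BGR2RGB);t=cv2.cvtColor(cv2.imread('pics/t0.png'),cv2.COLOR_BGR2RGB)
for n,im in(('scene',s),('top',t)):
    print(n)
    for p in [(245,254),(283,290),(368,254),(328,277),(200,250)] if n=='scene' else [(376,241),(383,202),(327,168),(358,182),(300,250)]:
        print(p,cv2.cvtColor(im,cv2.COLOR_RGB2HSV)[p[1],p[0]])
    for st,c,l in comps(bushes(im,n),15,2500):
        if c[1]>90: print('G',st,c,onz(n,c,.01)[0].round(3))
    for st,c,l in comps(tray(im,n),300,3000):
        rect=cv2.minAreaRect(cv2.findNonZero(l)); print('T',st,c,rect)
uv=np.array([[375.5,97.2],[421.2,115.8],[348.7,133.7],[395.8,152.0]])
P=onz('scene',uv,.06);print(P.round(4)); 
d=lambda i,j:np.linalg.norm(P[i]-P[j]);print(d(0,1),d(2,3),d(0,2),d(1,3))
a=cv2.resize(t[175:250,180:360],(800,333),interpolation=2)
cv2.imwrite('pics/c3.png',np.clip(cv2.cvtColor(a,cv2.COLOR_RGB2BGR)*1.5,0,255).astype('uint8'))
E
```

```text
scene
(245, 254) [30 36 63]
(283, 290) [ 25  26 117]
(368, 254) [ 24  22 116]
(328, 277) [168  76 121]
(200, 250) [ 32 113 126]
G [20, 92, 11, 15, 45] [25.4, 98.6] [-0.39  -0.236  0.01 ]
G [152, 96, 13, 15, 29] [157.3, 104.5] [-0.057 -0.053  0.01 ]
G [349, 97, 72, 56, 1967] [385.5, 125.3] [0.541 0.225 0.01 ]
G [136, 102, 4, 16, 32] [137.1, 110.2] [-0.089 -0.101  0.01 ]
G [4, 111, 16, 13, 75] [11.3, 116.8] [-0.364 -0.306  0.01 ]
G [0, 132, 7, 10, 21] [2.1, 136.6] [-0.323 -0.369  0.01 ]
G [150, 132, 10, 5, 18] [154.6, 134.1] [ 0.016 -0.144  0.01 ]
G [295, 143, 18, 13, 178] [303.7, 149.2] [0.394 0.028 0.01 ]
G [418, 197, 37, 30, 290] [436.1, 211.7] [0.785 0.029 0.01 ]
G [165, 204, 69, 47, 497] [198.5, 227.6] [ 0.316 -0.318  0.01 ]
G [236, 245, 18, 19, 172] [244.2, 254.6] [ 0.454 -0.32   0.01 ]
G [359, 245, 18, 19, 166] [367.4, 255.2] [ 0.7   -0.169  0.01 ]
G [588, 267, 29, 24, 536] [602.1, 278.6] [1.178 0.059 0.01 ]
G [274, 281, 19, 20, 198] [282.7, 291.3] [ 0.584 -0.35   0.01 ]
G [538, 285, 28, 25, 543] [551.7, 296.9] [ 1.096 -0.046  0.01 ]
G [212, 304, 15, 14, 168] [219.1, 310.6] [ 0.
[... 3557 characters left out ...]
28.0, 70.0), 90.0)
T [404, 89, 81, 66, 1527] [440.7, 126.1] ((445.1090393066406, 122.39393615722656), (78.71676635742188, 53.91453552246094), 11.09372329711914)
T [130, 107, 71, 42, 1292] [168.2, 130.3] ((165.0, 127.5), (41.0, 70.0), 90.0)
T [304, 189, 44, 38, 1121] [323.6, 207.1] ((327.05767822265625, 206.2884521484375), (32.75138854980469, 41.57661437988281), 78.69007110595703)
T [30, 194, 96, 61, 2500] [85.4, 226.9] ((77.98866271972656, 223.45053100585938), (91.37955474853516, 58.693538665771484), 5.52754020690918)
[[0.4848 0.2605 0.06  ]
 [0.625  0.2621 0.06  ]
 [0.4906 0.1003 0.06  ]
 [0.6257 0.1091 0.06  ]]
0.14020953233941966 0.13531641385571852 0.16023089676725594 0.15291989389108165
```

View pics/c3.png

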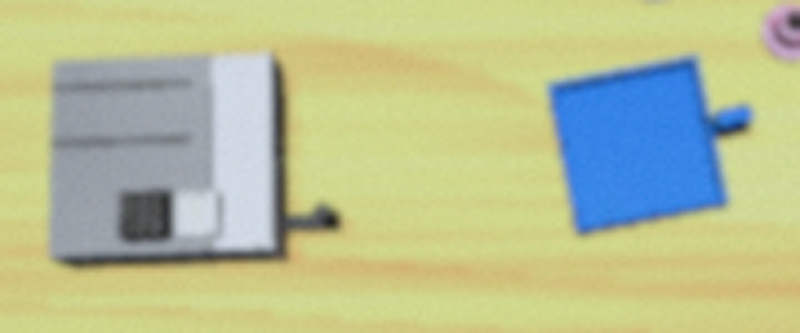

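The crop shows the roof corners at about (53,63), (274,54), (283,249) and (53,259), and the post top at (325,214). The tray rim corners are at (549,84), (694,57), (726,205) and (580,233). I'll fit rigid poses using both views.

```bash
cat > fit.py <<'E'
from h import *
from scipy.optimize import least_squares
up=lambda p,s,ox,oy:(np.array(p,float)+.5)/s-.5+[ox,oy]
C1=lambda p:up(p,600/210,200,190); C2=lambda p:up(p,6,335,90); C3=lambda p:up(p,800/180,180,175)
def fit(obs,x0):
    # obs: (cam, px, model point)
    def f(x):
        c,s=np.cos(x[2]),np.sin(x[2]); R=np.array([[c,-s,0],[s,c,0],[0,0,1]])
        return np.concatenate([(proj(n,R@np.array(q)+[x[0],x[1],0])[0]-p) for n,p,q in obs])
    o=least_squares(f,x0,loss='soft_l1');print(o.x.round(4),np.degrees(o.x[2]).round(2));print(f(o.x).reshape(-1,2).round(1).tolist());return o.x
E
python3 - <<'E'
from fit import *
t='top';s='scene'
h=.0705
obs=[(t,C3((53,63)),(.15,-h,.06)),(t,C3((53,259)),(.15,h,.06)),(t,C3((274,54)),(-.006,-h,.06)),(t,C3((283,249)),(-.006,h,.06)),(t,C3((145,215)),(.08,.045,.072)),
(s,C2((243,43)),(.15,h,.06)),(s,C2((517,155)),(.15,-h,.06)),(s,C2((82,262)),(-.006,h,.06)),(s,C2((365,372)),(-.006,-h,.06)),(s,C2((223,142)),(.08,.045,.072))]
x=fit(obs,[.56,.1,1.57])
w=lambda x,p:np.array([[np.cos(x[2]),-np.sin(x[2])],[np.sin(x[2]),np.cos(x[2])]])@p+x[:2]
print('tab',w(x,[.08,.045]),'hinge',w(x,[0,-h]))
print('post',onz(t,C3((325,214)),.059),onz(s,C2((92,335)),.059), 'model',w(x,[-.04,-h+.115]))
g=.056
obs=[(t,C3((549,84)),(g,-g,.018)),(t,C3((694,57)),(-g,-g,.018)),(t,C3((726,205)),(-g,g,.018)),(t,C3((580,233)),(g,g,.018)),
(s,C1((318,28)),(g,g,.018)),(s,C1((437,65)),(g,-g,.018)),(s,C1((268,127)),(-g,g,.018)),(s,C1((393,165)),(-g,-g,.018))]
x=fit(obs,[.56,-.15,1.7]);print('handle',w(x,[-.069,0]))
# bushes: silhouettes in both views
for a,b in(((244.2,254.6),(375.3,241.3)),((282.7,291.3),(382.4,202.2)),((367.4,255.2),(326.9,168.1))):
    print(onz(s,a,.011)[0].round(4),onz(t,b,.011)[0].round(4))
E
```

```text
[0.5553 0.1109 1.6031] 91.85
[[0.3, -1.0], [-0.4, -0.8], [-0.3, -1.1], [-1.9, -0.6], [0.4, -0.6], [-1.4, 0.2], [-0.7, -0.4], [-1.0, -0.9], [0.1, 0.9], [-0.9, -0.7]]
tab [0.50770022 0.18945224] hinge [0.62572648 0.11322854]
post [[0.5074322 0.0679961 0.059    ]] [[0.51366487 0.06697316 0.059     ]] model [0.51207993 0.06953115]
[ 0.5662 -0.1511  1.7614] 100.92
[[-0.8, -0.7], [0.2, -1.3], [0.5, -1.5], [-0.8, -0.8], [-1.0, -1.1], [-0.3, -0.9], [-0.8, -0.3], [-0.4, 0.9]]
handle [ 0.57930329 -0.21889679]
[ 0.4548 -0.3205  0.011 ] [ 0.45   -0.3179  0.011 ]
[ 0.584  -0.3504  0.011 ] [ 0.5779 -0.3469  0.011 ]
[ 0.7    -0.1699  0.011 ] [ 0.6955 -0.1673  0.011 ]
```

Call:
{"fn": "play_rows", "kwargs": {
  "targets": [
    [0.02,-0.04,-0.005,-6.15],
    [0.02,-0.04,-0.005,-6.15],
    [0.02,-0.04,-0.005,-6.15],
    [0.02,-0.04,-0.005,-6.15],
    [0.02,-0.04,-0.005,-6.15],
    [0.02,-0.04,-0.005,-6.15],
    [0.02,-0.04,-0.005,-6.15],
    [0.02,-0.04,-0.005,-6.15],
    [0.02,-0.04,-0.01,-6.15],
    [0.027,-0.051,-0.02,-6.15],
    [0,0,0,0],
    [0,0,0,0]
  ],
  "fingers": 0
}}

```text
time: 1.6
tcp_pos: [0.5077, 0.1933, 0.1613]
orientation: [-0.0, 0.694, 0.72, -0.0]
contact_force: [0.2, -0.4, 0.5]
grip_width: -0.001
finger_force: 0.0
```

Call:
{"fn": "play_rows", "kwargs": {
  "targets": [
    [0,0,-0.04,0],
    [0,0,-0.03,0],
    [0,0,-0.012,0],
    [0,0,-0.006,0],
    [0,0,0,0]
  ]
}}

```text
time: 2.22
tcp_pos: [0.508, 0.1937, 0.0741]
orientation: [0.0, 0.694, 0.72, 0.0]
contact_force: [-0.5, 0.2, -0.1]
grip_width: -0.004
finger_force: 0.0
```

Call:
{"fn": "play_rows", "kwargs": {
  "targets": [
    [0,0,-0.003,0],
    [0,0,-0.003,0],
    [0,0,-0.003,0],
    [0,0,-0.001,0],
    [0,0,0,0]
  ]
}}

```text
time: 2.85
tcp_pos: [0.5084, 0.1937, 0.0644]
orientation: [0.0, 0.694, 0.72, 0.001]
contact_force: [-0.6, 1.5, 7.4]
grip_width: 0.001
finger_force: 3.6
```

Call:
{"fn": "play_rows", "kwargs": {
  "targets": [
    [0,0,-0.0015,0],
    [0,0,0,0],
    [0,0,0,0]
  ]
}}

```text
time: 3.22
tcp_pos: [0.5084, 0.1937, 0.063]
orientation: [0.0, 0.694, 0.72, 0.001]
contact_force: [-1.2, 1.3, 8.3]
grip_width: 0.002
finger_force: 3.9
```

Call:
{"fn": "play_rows", "kwargs": {
  "targets": [
    [0,0,0.03,0],
    [0,0.01,0.06,0],
    [-0.04,0.04,0.02,0],
    [-0.06,0.0,0,0],
    [-0.06,0,0,0]
  ],
  "fingers": 1
}}

```text
time: 3.85
tcp_pos: [0.3462, 0.2433, 0.172]
orientation: [-0.0, 0.694, 0.72, 0.0]
contact_force: [-0.5, 0.9, -0.0]
grip_width: 0.999
finger_force: 0.0
```

```bash
python3 - <<'E'
from h import *
s=snap('scene','s1.png');t=snap('top','t1.png')
a=cv2.resize(s[90:170,335:435],(600,480),interpolation=3)
b=cv2.resize(t[175:250,180:280],(600,450),interpolation=3)
o=np.zeros((480,600*1,3),'uint8')
cv2.imwrite('pics/c4.png',np.clip(cv2.cvtColor(np.hstack([a[:,:400],cv2.resize(b,(400,300)) if 0 else b[:450,200:][:, :400].copy() if 0 else cv2.copyMakeBorder(b[:,200:],0,30,0,0,cv2.BORDER_CONSTANT)]),cv2.COLOR_RGB2BGR)*1.5,0,255).astype('uint8'))
E
```

```text
(no output)
```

View pics/c4.png

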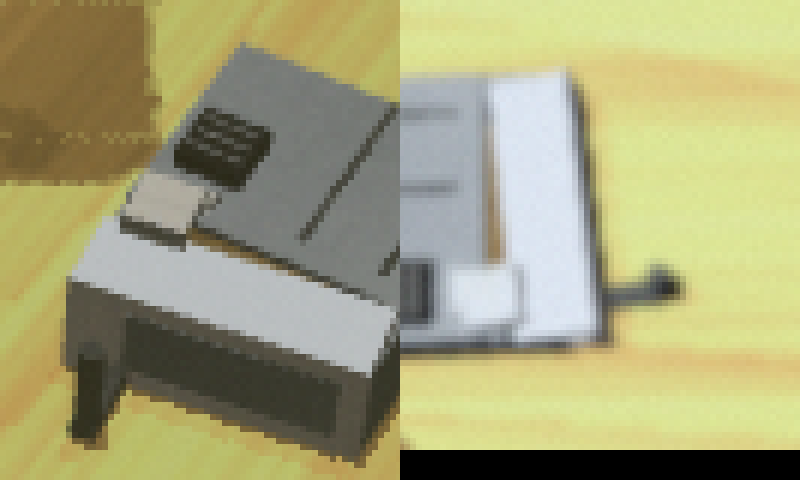

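The cover has kicked open. The post top is at scene crop (93,358) and top crop (663,277).

```bash
python3 - <<'E'
from fit import *
print(onz('scene',C2((93,356)),.059),onz('top',up((463,279),6,180,175),.059))
H=np.array([.6257,.1132]);v=np.array([.5113,.0685])-H
for th in(.09,.1): c,s=np.cos(th),np.sin(th);print(H+[c*v[0]-s*v[1],s*v[0]+c*v[1]])
E
```

```text
[[0.52007785 0.05672013 0.059     ]] [[0.51255395 0.05564061 0.059     ]]
[0.51578058 0.05839881]
[0.51633408 0.05730237]
```

Call:
{"fn": "play_rows", "kwargs": {
  "targets": [
    [0.04,-0.046,0,0],
    [0.04,-0.046,0,0],
    [0.04,-0.046,0,0],
    [0.04,-0.046,0,0],
    [0.01,-0.002,-0.05,0],
    [0,0,-0.05,0],
    [0,0,-0.035,0],
    [0,0,0,0]
  ],
  "fingers": 1
}}

```text
time: 4.95
tcp_pos: [0.5167, 0.0569, 0.0345]
orientation: [-0.001, 0.695, 0.719, -0.002]
contact_force: [0.6, -0.8, 0.1]
grip_width: 1.001
finger_force: 0.0
```

Call:
{"fn": "play_rows", "kwargs": {
  "targets": [
    [0,0,0,0],
    [0,0,0,0],
    [0,0,0,0],
    [0,0,0,0],
    [0,0,0,0],
    [0,0,0,0]
  ],
  "fingers": 0
}}

```text
time: 5.7
tcp_pos: [0.516, 0.056, 0.0374]
orientation: [-0.001, 0.694, 0.72, -0.003]
contact_force: [-24.7, -13.9, 20.4]
grip_width: 0.118
finger_force: 58.8
```

Call:
{"fn": "play_rows", "kwargs": {
  "targets": [
    [-0.002,-0.001,0.003,0],
    [0,0,0,0]
  ]
}}

```text
time: 5.95
tcp_pos: [0.5154, 0.0563, 0.0381]
orientation: [-0.0, 0.694, 0.72, -0.0]
contact_force: [13.2, 0.7, -24.6]
grip_width: 0.113
finger_force: 60.1
```

```bash
python3 - <<'E'
import numpy as np
H=np.array([.6245,.1118]);p=np.array([.5157,.056]);v=p-H
print(np.hypot(*v),np.degrees(np.arctan2(*v[::-1])))
q=[]
for a in np.arange(0,121,6):
    a=np.radians(a);c,s=np.cos(a),np.sin(a);q.append(H+[c*v[0]-s*v[1],s*v[0]+c*v[1]])
q=np.array(q);print(np.c_[np.diff(q,axis=0),q[1:]].round(4))
E
```

```text
0.12227460897504437 -152.8481800808597
[[ 0.0064 -0.0111  0.5221  0.0449]
 [ 0.0076 -0.0103  0.5297  0.0346]
 [ 0.0086 -0.0095  0.5383  0.0251]
 [ 0.0095 -0.0085  0.5478  0.0166]
 [ 0.0104 -0.0075  0.5582  0.0091]
 [ 0.0111 -0.0064  0.5693  0.0027]
 [ 0.0117 -0.0052  0.581  -0.0025]
 [ 0.0122 -0.0039  0.5932 -0.0064]
 [ 0.0125 -0.0026  0.6057 -0.009 ]
 [ 0.0127 -0.0013  0.6184 -0.0103]
 [ 0.0128  0.      0.6312 -0.0103]
 [ 0.0127  0.0014  0.6439 -0.0089]
 [ 0.0125  0.0027  0.6565 -0.0062]
 [ 0.0122  0.004   0.6686 -0.0022]
 [ 0.0117  0.0052  0.6803  0.003 ]
 [ 0.0111  0.0064  0.6914  0.0094]
 [ 0.0103  0.0076  0.7017  0.017 ]
 [ 0.0095  0.0086  0.7112  0.0256]
 [ 0.0085  0.0095  0.7197  0.0351]
 [ 0.0075  0.0104  0.7272  0.0455]]
```

Call:
{"fn": "play_rows", "kwargs": {
  "targets": [
    [0.0007,0,-0.0015,0],
    [0.0064,-0.0111,0,0],
    [0.0076,-0.0103,0,0],
    [0,0,0,0]
  ]
}}

```text
time: 6.45
tcp_pos: [0.5299, 0.0341, 0.0379]
orientation: [-0.001, 0.695, 0.719, -0.001]
contact_force: [-6.6, -3.9, -1.8]
grip_width: 0.11
finger_force: 62.5
```

Forces are low. I'll continue the arc.

Call:
{"fn": "play_rows", "kwargs": {
  "targets": [
    [0.0086,-0.0095,0,0],
    [0.0095,-0.0085,0,0],
    [0.0104,-0.0075,0,0],
    [0.0111,-0.0064,0,0],
    [0,0,0,0]
  ]
}}

```text
time: 7.08
tcp_pos: [0.5693, 0.0008, 0.0379]
orientation: [0.0, 0.695, 0.719, -0.002]
contact_force: [-12.2, -17.5, 2.5]
grip_width: 0.114
finger_force: 63.0
```

Call:
{"fn": "play_rows", "kwargs": {
  "targets": [
    [0.0117,-0.0052,0,0],
    [0.0122,-0.0039,0,0],
    [0.0125,-0.0026,0,0],
    [0.0127,-0.0013,0,0],
    [0,0,0,0]
  ]
}}

```text
time: 7.7
tcp_pos: [0.6197, -0.0129, 0.0382]
orientation: [0.002, 0.695, 0.719, -0.002]
contact_force: [-0.1, -23.8, -4.4]
grip_width: 0.111
finger_force: 62.0
```

Call:
{"fn": "play_rows", "kwargs": {
  "targets": [
    [0.0128,-0.0015,0,0],
    [0.0127,0.0014,0,0],
    [0.0125,0.0027,0,0],
    [0.0122,0.004,0,0],
    [0,0,0,0]
  ]
}}

```text
time: 8.32
tcp_pos: [0.6702, -0.0022, 0.0383]
orientation: [-0.0, 0.694, 0.72, 0.0]
contact_force: [-0.8, 4.3, -0.2]
grip_width: 0.11
finger_force: 61.8
```

Call:
{"fn": "play_rows", "kwargs": {
  "targets": [
    [0.0117,0.0052,0,0],
    [0.0111,0.0064,0,0],
    [0.0103,0.0076,0,0],
    [0,0,0,0]
  ]
}}

```text
time: 8.82
tcp_pos: [0.7036, 0.0163, 0.0384]
orientation: [0.001, 0.694, 0.72, 0.0]
contact_force: [4.2, -1.8, -0.5]
grip_width: 0.11
finger_force: 61.6
```

Call:
{"fn": "play_rows", "kwargs": {
  "targets": [
    [0.0095,0.0086,0,0],
    [0.0085,0.0095,0,0],
    [0,0,0,0]
  ]
}}

```text
time: 9.2
tcp_pos: [0.7216, 0.034, 0.0385]
orientation: [0.001, 0.694, 0.72, 0.001]
contact_force: [8.5, -2.0, -4.3]
grip_width: 0.115
finger_force: 61.2
```

Call:
{"fn": "play_rows", "kwargs": {
  "targets": [
    [0,0,0,0],
    [0,0,0,0],
    [0,0,0.04,0],
    [0,0,0.06,0],
    [0,-0.03,0.06,0],
    [-0.05,-0.03,0,0]
  ],
  "fingers": 0.32
}}

```text
time: 9.95
tcp_pos: [0.6729, -0.0247, 0.2]
orientation: [0.003, 0.694, 0.72, 0.003]
contact_force: [-0.2, -0.0, -0.1]
grip_width: 0.318
finger_force: 0.0
```

Call:
{"fn": "play_rows", "kwargs": {
  "targets": [
    [-0.06,0.02,0.02,0],
    [-0.06,0.04,0.02,0],
    [-0.06,0.04,0,0],
    [-0.06,0.04,0,0],
    [-0.06,0.04,0,0],
    [0,0,0,0]
  ],
  "fingers": 1
}}

```text
time: 10.7
tcp_pos: [0.4055, 0.1338, 0.2307]
orientation: [0.0, 0.693, 0.721, 0.001]
contact_force: [0.3, -0.3, -0.5]
grip_width: 0.999
finger_force: 0.0
```

```bash
cat >> meas.py <<'E'
def find(im,n):
    hsv=cv2.cvtColor(im,cv2.COLOR_RGB2HSV)
    m=((hsv[...,1]<60)&~((hsv[...,0]>135)&(hsv[...,1]>30))&(hsv[...,2]>25)).astype('uint8')*255
    out=[]
    for c in cv2.findContours(m,cv2.RETR_EXTERNAL,cv2.CHAIN_APPROX_NONE)[0]:
        a=cv2.contourArea(c)
        if not 70<a<330: continue
        h=cv2.convexHull(c); M=cv2.moments(h); u=(M['m10']/M['m00'],M['m01']/M['m00'])
        P=onz(n,u,.008)[0]
        if .3<P[0]<.85 and -.6<P[1]<.2: out.append((np.round(u,1).tolist(),a,cv2.boundingRect(c),P.round(4).tolist()))
    return out
E
python3 - <<'E'
from meas import *
s=snap('scene','s2.png');t=snap('top','t2.png')
for n,im in(('scene',s),('top',t)):
    print(n);[print(o) for o in find(im,n)]
print(proj('scene',[.7216,.034,.059]),proj('top',[.7216,.034,.059]))
E
```

```text
scene
([219.1, 310.9], 152.5, (212, 304, 15, 15), [0.4918, -0.4604, 0.008])
([282.7, 290.9], 262.0, (274, 281, 19, 20), [0.5824, -0.3486, 0.008])
([381.0, 282.0], 172.0, (373, 275, 17, 15), [0.759, -0.2128, 0.008])
([367.5, 255.0], 237.0, (359, 245, 18, 20), [0.6994, -0.1677, 0.008])
([244.3, 254.3], 236.0, (236, 245, 18, 19), [0.4531, -0.3185, 0.008])
([303.8, 149.2], 153.5, (296, 143, 17, 13), [0.3933, 0.0294, 0.008])
top
([267.5, 261.3], 177.0, (260, 254, 16, 16), [0.3915, 0.0269, 0.008])
([375.3, 241.1], 139.5, (369, 234, 14, 15), [0.4508, -0.3186, 0.008])
([424.6, 220.6], 105.0, (418, 215, 14, 12), [0.5155, -0.4841, 0.008])
([382.5, 202.1], 138.0, (376, 195, 14, 15), [0.579, -0.3477, 0.008])
([326.8, 168.0], 134.0, (320, 162, 15, 13), [0.6968, -0.1673, 0.008])
([341.1, 150.0], 79.0, (336, 145, 11, 11), [0.7593, -0.2165, 0.008])
([438.2, 146.6], 125.5, (421, 142, 34, 10), [0.7707, -0.5503, 0.008])
[[416.82175051 187.67827118]] [[264.58987198 156.53487935]]
```

View pics/s2.png

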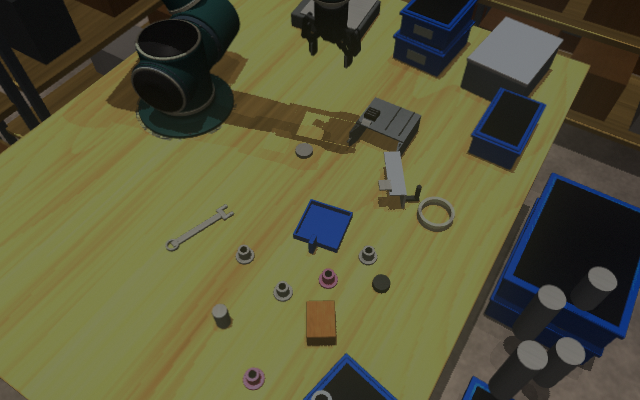

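The cover stands wide open, with the post near (418,188). The three bushes and the tray are unmoved. I'll refine the tray pose with the blue mask.

```bash
cat > tr.py <<'E'
from meas import *
def trayrect(im,n,p0):
    m=tray(im,n); u=proj(n,[*p0,.01])[0].astype(int)
    k,l=cv2.connectedComponents(m); b=(l==l[u[1],u[0]]).astype('uint8')*255
    b=cv2.resize(b,None,fx=4,fy=4,interpolation=1);b=((cv2.GaussianBlur(b,(0,0),3)>127)*255).astype('uint8')
    b=cv2.morphologyEx(b,cv2.MORPH_OPEN,np.ones((41,41),np.uint8))
    c=max(cv2.findContours(b,cv2.RETR_EXTERNAL,cv2.CHAIN_APPROX_NONE)[0],key=cv2.contourArea).reshape(-1,2)
    P=onz(n,(c+.5)/4-.5,.018)[:,:2]
    return cv2.minAreaRect((P*1000).astype('float32'))
E
python3 - <<'E'
from tr import *
for n,f in(('scene','s2'),('top','t2')):
    im=cv2.cvtColor(cv2.imread(f'pics/{f}.png'),cv2.COLOR_BGR2RGB);print(n,trayrect(im,n,(.566,-.151)))
E
```

```text
scene ((571.3549194335938, -157.797607421875), (105.50072479248047, 101.83798217773438), 10.563007354736328)
top ((563.0513305664062, -153.337890625), (109.74500274658203, 111.79676055908203), 9.99156379699707)
```

Call:
{"fn": "play_rows", "kwargs": {
  "targets": [
    [0.05,-0.05,-0.01,1],
    [0.05,-0.05,-0.01,2],
    [0.05,-0.05,-0.01,2],
    [0.05,-0.05,-0.01,2],
    [0.05,-0.05,0,2],
    [0.0425,-0.051,-0.01,0],
    [0,0,-0.05,0],
    [0,0,-0.05,0],
    [0,0,0,0]
  ],
  "fingers": 0.7
}}

```text
time: 11.92
tcp_pos: [0.6648, -0.1354, 0.0805]
orientation: [-0.003, 0.636, 0.771, -0.002]
contact_force: [0.3, 0.4, 0.4]
grip_width: 0.698
finger_force: 0.0
```

Call:
{"fn": "play_rows", "kwargs": {
  "targets": [
    [0.033,-0.032,0,0],
    [0,0,-0.03,0],
    [0,0,-0.03,0],
    [0,0,-0.0085,0],
    [0,0,0,0]
  ]
}}

```text
time: 12.55
tcp_pos: [0.7002, -0.1669, 0.0184]
orientation: [0.0, 0.636, 0.772, 0.0]
contact_force: [0.3, -0.6, 1.2]
grip_width: 0.705
finger_force: 0.0
```

Call:
{"fn": "play_rows", "kwargs": {
  "targets": [
    [0,0,0,0],
    [0,0,0,0],
    [0,0,0,0],
    [0,0,0,0]
  ],
  "fingers": 0
}}

```text
time: 13.05
tcp_pos: [0.7003, -0.1667, 0.0189]
orientation: [0.001, 0.636, 0.772, 0.0]
contact_force: [-2.5, 0.2, 6.8]
grip_width: 0.298
finger_force: 58.5
```

Call:
{"fn": "play_rows", "kwargs": {
  "targets": [
    [0,0,0.03,0],
    [0,0,0.04,0],
    [-0.03,0.011,0,0],
    [-0.04,0.015,0,0],
    [-0.03,0.011,0,0],
    [-0.0157,0.0061,0,0],
    [0,0,0,0],
    [0,0,0,0]
  ]
}}

```text
time: 14.05
tcp_pos: [0.5847, -0.1237, 0.0873]
orientation: [0.0, 0.636, 0.772, 0.0]
contact_force: [1.0, 0.2, -0.6]
grip_width: 0.297
finger_force: 59.4
```

Call:
{"fn": "play_rows", "kwargs": {
  "targets": [
    [0,0,-0.03,0],
    [0,0,-0.02,0],
    [0,0,-0.009,0],
    [0,0,-0.003,0],
    [0,0,0,0]
  ]
}}

```text
time: 14.68
tcp_pos: [0.5842, -0.1235, 0.0254]
orientation: [0.0, 0.636, 0.772, 0.0]
contact_force: [0.3, 0.3, -1.0]
grip_width: 0.298
finger_force: 59.4
```

Call:
{"fn": "play_rows", "kwargs": {
  "targets": [
    [0,0,-0.0015,0],
    [0,0,-0.001,0],
    [0,0,0,0]
  ]
}}

```text
time: 15.05
tcp_pos: [0.5841, -0.1234, 0.0229]
orientation: [0.0, 0.636, 0.772, 0.0]
contact_force: [-1.9, 0.3, 2.5]
grip_width: 0.294
finger_force: 59.8
```

Call:
{"fn": "play_rows", "kwargs": {
  "targets": [
    [0,0,0,0],
    [0,0,0,0],
    [0,0,0,0],
    [0,0,0.03,0],
    [0,0,0.04,0],
    [0,-0.05,0,0],
    [0,-0.055,0,0],
    [0,-0.055,0,0],
    [0,-0.05,0,0],
    [-0.0036,-0.0146,0,0],
    [0,0,0,0]
  ],
  "fingers": 0.45
}}

```text
time: 16.42
tcp_pos: [0.5799, -0.3484, 0.0921]
orientation: [-0.0, 0.636, 0.771, 0.0]
contact_force: [0.1, 0.1, -0.1]
grip_width: 0.451
finger_force: 0.0
```

```bash
python3 - <<'E'
from meas import *
for n in('scene','top'):
    im=snap(n,n+'3.png');print(n);[print(o) for o in find(im,n)]
E
```

```text
scene
([219.2, 310.9], 154.0, (212, 304, 15, 15), [0.4919, -0.4604, 0.008])
([282.4, 291.0], 251.5, (274, 281, 18, 20), [0.5821, -0.349, 0.008])
([381.0, 282.0], 175.0, (373, 275, 17, 15), [0.759, -0.2129, 0.008])
([301.5, 256.3], 102.0, (294, 249, 17, 16), [0.5699, -0.2523, 0.008])
([243.5, 254.9], 163.0, (236, 245, 18, 19), [0.4527, -0.3207, 0.008])
([336.1, 219.4], 220.0, (328, 210, 17, 19), [0.5854, -0.1209, 0.008])
([229.6, 197.7], 83.0, (221, 179, 19, 43), [0.323, -0.2065, 0.008])
([301.5, 198.4], 190.5, (281, 176, 39, 39), [0.4783, -0.1122, 0.008])
([306.7, 148.8], 98.0, (300, 143, 13, 14), [0.3995, 0.0348, 0.008])
top
([267.4, 261.3], 180.5, (260, 254, 16, 16), [0.3915, 0.0272, 0.008])
([425.1, 220.2], 96.0, (419, 213, 13, 14), [0.5167, -0.486, 0.008])
([314.4, 201.2], 103.5, (309, 195, 12, 13), [0.5843, -0.1244, 0.008])
([341.0, 150.0], 79.0, (336, 145, 11, 11), [0.7593, -0.2164, 0.008])
([438.2, 146.6], 133.5, (421, 142, 34, 10), [0.7706, -0.5503, 0.008])
```

Call:
{"fn": "play_rows", "kwargs": {
  "targets": [
    [0.001,0,-0.03,0],
    [0,0,-0.03,0],
    [0,0,-0.016,0],
    [0,0,0,0],
    [0,0,0,0]
  ],
  "fingers": 0.7
}}

```text
time: 17.15
tcp_pos: [0.5819, -0.348, 0.0178]
orientation: [0.001, 0.636, 0.772, 0.0]
contact_force: [-0.2, 0.2, 0.6]
grip_width: 0.704
finger_force: 0.0
```

Call:
{"fn": "play_rows", "kwargs": {
  "targets": [
    [0,0,0,0],
    [0,0,0,0],
    [0,0,0,0],
    [0,0,0,0]
  ],
  "fingers": 0
}}

```text
time: 17.65
tcp_pos: [0.5817, -0.3483, 0.0176]
orientation: [0.001, 0.636, 0.772, 0.0]
contact_force: [-2.0, 0.4, 6.6]
grip_width: 0.299
finger_force: 58.6
```

Call:
{"fn": "play_rows", "kwargs": {
  "targets": [
    [0,0,0.03,0],
    [0,0,0.045,0],
    [-0.009,0.042,0,0],
    [-0.009,0.042,0,0],
    [-0.009,0.042,0,0],
    [-0.0093,0.0417,0,0],
    [0,0,0,0],
    [0,0,-0.035,0],
    [0,0,-0.025,0],
    [0,0,-0.008,0],
    [0,0,0,0],
    [0,0,0,0]
  ]
}}

```text
time: 19.15
tcp_pos: [0.5456, -0.1807, 0.0246]
orientation: [0.001, 0.636, 0.772, 0.0]
contact_force: [0.2, 0.3, -0.3]
grip_width: 0.297
finger_force: 59.2
```

Call:
{"fn": "play_rows", "kwargs": {
  "targets": [
    [0,0,-0.0015,0],
    [0,0,-0.0015,0],
    [0,0,0,0]
  ]
}}

```text
time: 19.52
tcp_pos: [0.5454, -0.1805, 0.0216]
orientation: [0.0, 0.636, 0.772, 0.0]
contact_force: [-3.8, 1.3, 10.0]
grip_width: 0.296
finger_force: 60.4
```

Call:
{"fn": "play_rows", "kwargs": {
  "targets": [
    [0,0,0,0],
    [0,0,0,0],
    [0,0,0,0],
    [0,0,0.03,0],
    [0,0,0.045,0],
    [-0.03,-0.04,0,0],
    [-0.03,-0.045,0,0],
    [-0.03,-0.045,0,0],
    [-0.0036,-0.0083,0,0],
    [0,0,0,0]
  ],
  "fingers": 0.45
}}

```text
time: 20.78
tcp_pos: [0.4514, -0.3188, 0.0954]
orientation: [-0.0, 0.636, 0.771, 0.0]
contact_force: [-0.5, 0.1, -0.0]
grip_width: 0.452
finger_force: 0.0
```

Call:
{"fn": "play_rows", "kwargs": {
  "targets": [
    [0,0,0,0],
    [0,0,0,0]
  ],
  "fingers": 0.7
}}

```text
time: 21.02
tcp_pos: [0.452, -0.3177, 0.0954]
orientation: [-0.0, 0.635, 0.772, 0.0]
contact_force: [0.1, 0.6, -0.6]
grip_width: 0.706
finger_force: 0.0
```

```bash
python3 - <<'E'
from meas import *
for n in('scene','top'):
    im=snap(n,n+'4.png');print(n);[print(o) for o in find(im,n)]
E
```

```text
scene
([219.2, 310.9], 154.0, (212, 304, 15, 15), [0.4919, -0.4604, 0.008])
([381.0, 281.9], 170.0, (373, 275, 17, 15), [0.7588, -0.2127, 0.008])
([244.4, 254.3], 233.0, (236, 245, 18, 19), [0.4534, -0.3184, 0.008])
([310.2, 228.8], 200.0, (302, 220, 18, 18), [0.546, -0.1774, 0.008])
([187.4, 234.8], 326.0, (165, 218, 52, 33), [0.3054, -0.3472, 0.008])
([336.1, 219.4], 222.0, (328, 210, 17, 19), [0.5855, -0.1208, 0.008])
([303.6, 149.4], 162.0, (295, 143, 18, 14), [0.3934, 0.0284, 0.008])
top
([267.4, 261.3], 181.0, (260, 254, 16, 16), [0.3913, 0.027, 0.008])
([380.2, 245.9], 206.0, (361, 228, 41, 37), [0.4351, -0.3336, 0.008])
([331.7, 212.6], 102.5, (326, 207, 12, 12), [0.5457, -0.1799, 0.008])
([314.4, 201.2], 102.5, (309, 195, 12, 13), [0.5842, -0.1244, 0.008])
([377.5, 204.0], 77.5, (367, 190, 24, 31), [0.5728, -0.3311, 0.008])
([341.0, 150.0], 80.0, (336, 145, 11, 11), [0.7594, -0.2164, 0.008])
([438.2, 146.6], 122.5, (421, 142, 34, 10), [0.7707, -0.5502, 0.008])
```

B1 is in place, so I'll grasp it.

Call:
{"fn": "play_rows", "kwargs": {
  "targets": [
    [0,-0.0005,-0.035,0],
    [0,0,-0.03,0],
    [0,0,-0.0125,0],
    [0,0,0,0],
    [0,0,0,0]
  ]
}}

```text
time: 21.75
tcp_pos: [0.452, -0.3194, 0.0192]
orientation: [0.001, 0.636, 0.772, 0.0]
contact_force: [-0.2, 0.4, 0.7]
grip_width: 0.7
finger_force: 0.0
```

Call:
{"fn": "play_rows", "kwargs": {
  "targets": [
    [0,0,0,0],
    [0,0,0,0],
    [0,0,0,0],
    [0,0,0,0]
  ],
  "fingers": 0
}}

```text
time: 22.25
tcp_pos: [0.4518, -0.3194, 0.019]
orientation: [0.001, 0.636, 0.772, 0.0]
contact_force: [-1.3, 1.5, 7.9]
grip_width: 0.3
finger_force: 58.5
```

Call:
{"fn": "play_rows", "kwargs": {
  "targets": [
    [0,0,0.03,0],
    [0,0,0.045,0],
    [0.02,0.045,0,0],
    [0.022,0.048,0,0],
    [0.022,0.048,0,0],
    [0.0206,0.046,0,0],
    [0,0,0,0],
    [0,0,-0.035,0],
    [0,0,-0.025,0],
    [0,0,-0.008,0],
    [0,0,0,0],
    [0,0,0,0]
  ]
}}

```text
time: 23.75
tcp_pos: [0.5366, -0.1325, 0.0262]
orientation: [0.001, 0.636, 0.772, 0.0]
contact_force: [0.7, 0.2, -1.9]
grip_width: 0.299
finger_force: 59.3
```

Call:
{"fn": "play_rows", "kwargs": {
  "targets": [
    [0,0,-0.0015,0],
    [0,0,-0.001,0],
    [0,0,0,0]
  ]
}}

```text
time: 24.12
tcp_pos: [0.5363, -0.1322, 0.023]
orientation: [0.0, 0.636, 0.772, 0.0]
contact_force: [-1.6, 0.5, 4.9]
grip_width: 0.298
finger_force: 60.0
```

Call:
{"fn": "play_rows", "kwargs": {
  "targets": [
    [0,0,0,0],
    [0,0,0,0],
    [0,0,0,0],
    [0,0,0.03,0],
    [0,0,0.045,0],
    [-0.05,0.02,0.02,0],
    [-0.05,0.02,0.02,0],
    [-0.05,0.02,0,0],
    [0,0.04,0,0],
    [0,0,0,0]
  ],
  "fingers": 0.42
}}

```text
time: 25.38
tcp_pos: [0.3858, -0.0306, 0.1379]
orientation: [0.001, 0.635, 0.773, 0.001]
contact_force: [0.3, -0.6, 0.4]
grip_width: 0.417
finger_force: 0.0
```

```bash
python3 - <<'E'
from tr import *
ims={}
for n in('scene','top'):
    im=ims[n]=snap(n,n+'5.png');print(n);[print(o) for o in find(im,n)]; print(trayrect(im,n,(.595,-.16)))
a=cv2.resize(ims['scene'][190:270,280:380],(500,400),interpolation=3)
b=cv2.resize(ims['top'][180:240,295:355],(400,400),interpolation=3)[:,:300]
b=cv2.resize(ims['top'][185:235,300:355],(440,400),interpolation=3)
b=cv2.resize(ims['top'][180:240,300:345],(300,400),interpolation=3) if 0 else cv2.resize(ims['top'][187:237,302:352],(400,400),interpolation=3)
a=cv2.resize(a,(400,320));a=cv2.copyMakeBorder(a,0,80,0,0,cv2.BORDER_CONSTANT)
cv2.imwrite('pics/c5.png',np.clip(cv2.cvtColor(np.hstack([a,b]),cv2.COLOR_RGB2BGR)*1.5,0,255).astype('uint8'))
E
```

```text
scene
([219.2, 310.9], 153.0, (212, 304, 15, 15), [0.492, -0.4604, 0.008])
([380.9, 282.0], 170.0, (373, 275, 17, 15), [0.7588, -0.2128, 0.008])
([336.0, 219.0], 225.5, (328, 208, 17, 21), [0.5846, -0.1198, 0.008])
([303.7, 149.4], 152.5, (296, 143, 17, 14), [0.3936, 0.0288, 0.008])
((600.337646484375, -175.19297790527344), (52.5951042175293, 54.567413330078125), 30.548105239868164)
top
([305.8, 255.3], 91.0, (302, 233, 8, 46), [0.4089, -0.0947, 0.008])
([424.6, 220.6], 107.0, (418, 215, 14, 12), [0.5155, -0.4841, 0.008])
([316.7, 215.6], 102.5, (311, 210, 12, 12), [0.5364, -0.1311, 0.008])
([331.7, 212.6], 102.5, (326, 207, 12, 12), [0.5457, -0.1799, 0.008])
([314.4, 201.2], 101.5, (309, 195, 12, 13), [0.5842, -0.1243, 0.008])
([341.1, 150.1], 77.0, (336, 145, 11, 11), [0.7593, -0.2166, 0.008])
([438.2, 146.6], 107.5, (421, 142, 34, 10), [0.7709, -0.5503, 0.008])
((593.6095581054688, -173.414306640625), (51.43282699584961, 51.56093978881836), 89.3503189086914)
```

View pics/c5.png

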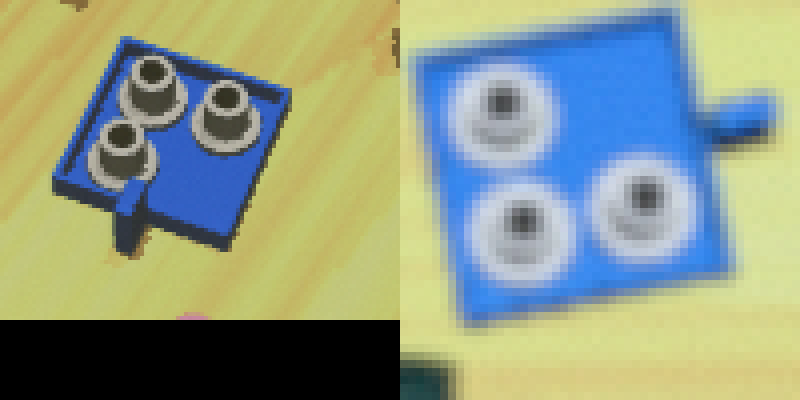

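All three bushes stand upright in the tray. The handle top centre is at about (742,112) in the top crop and (132,193) in the scene crop.

```bash
python3 - <<'E'
from fit import *
print(onz('top',up((342,112),8,302,187),.05),onz('scene',up((132,193),4,280,190),.05))
c=np.array([.565,-.152]);print(c-.069*np.array([-.184,.983]))
E
```

```text
[[ 0.57637666 -0.21834344  0.05      ]] [[ 0.57917349 -0.21764419  0.05      ]]
[ 0.577696 -0.219827]
```

Call:
{"fn": "play_rows", "kwargs": {
  "targets": [
    [0.0384,-0.0381,0,0],
    [0.0384,-0.0381,0,0],
    [0.0384,-0.0381,0,0],
    [0.0384,-0.0381,0,0],
    [0.0386,-0.038,0,0],
    [0,0,-0.05,0],
    [0,0,-0.04,0],
    [0,0,-0.025,0],
    [0,0,-0.005,0],
    [0,0,0,0]
  ],
  "fingers": 0.7
}}

```text
time: 26.72
tcp_pos: [0.5783, -0.2232, 0.0178]
orientation: [0.0, 0.636, 0.772, -0.0]
contact_force: [-0.4, -0.3, -0.1]
grip_width: 0.703
finger_force: 0.0
```

Call:
{"fn": "play_rows", "kwargs": {
  "targets": [
    [0,0,0,0],
    [0,0,0,0],
    [0,0,0,0],
    [0,0,0,0],
    [0,0,0,0]
  ],
  "fingers": 0
}}

```text
time: 27.35
tcp_pos: [0.5785, -0.2227, 0.0183]
orientation: [0.001, 0.636, 0.772, 0.0]
contact_force: [-2.8, -1.0, 6.4]
grip_width: 0.129
finger_force: 59.2
```

```bash
python3 - <<'E'
from h import *
from scipy.optimize import least_squares
P=np.array([[.5157,.056],[.5299,.0341],[.6702,-.0022],[.7036,.0163],[.7216,.034]])
o=least_squares(lambda x:np.hypot(*(P-x[:2]).T)-x[2],[.625,.112,.122]);print(o.x,o.fun)
o=least_squares(lambda x:np.hypot(*(P-x[:2]).T)-.1218,[.625,.112]);print(o.x,o.fun)
t=cv2.cvtColor(cv2.imread('pics/top5.png'),cv2.COLOR_BGR2HSV).astype(float)
S=t[...,1];V=t[...,2]
print(S[183:240:1,200].astype(int).tolist());print(V[183:240,200].astype(int).tolist())
up=[];lo=[]
def cross(a,b,th,r0):  # first crossing
    for i in range(len(a)-1):
        if (a[i]-th)*(a[i+1]-th)<0: return r0+i+(a[i]-th)/(a[i]-a[i+1])
for u in range(196,222):
    c=S[180:200,u]; r=cross(c,0,(c[0]+c[-1])/2,180)
    if r: up.append((u,r))
    c=V[222:240,u]  # roof->dark wall
    k=c[6:].argmin()+6; r=None
    for i in range(k,0,-1):
        th=(c[:4].mean()+c[k])/2
        if c[i]<th<=c[i-1]: r=222+i-(th-c[i])/(c[i-1]-c[i]);break
    if r and not 206<u<222: lo.append((u,r))
for nm,e in(('far',up),('near',lo)):
    Q=onz('top',e,.06)[:,:2]; f=np.polyfit(Q[:,1],Q[:,0],1); res=Q[:,0]-np.polyval(f,Q[:,1])
    print(nm,len(e),'x at y=.111,.25:',np.polyval(f,[.111,.25]).round(4),'yaw',90-np.degrees(np.arctan(f[0])),res.std())
E
```

```text
[0.62597198 0.11456547 0.12506173] [-2.02519207e-04  2.55929653e-04 -2.00637632e-04  1.66909760e-04
 -1.96825734e-05]
[0.62533272 0.10995002] [ 0.00038812  0.00010418 -0.00100803  0.00024956  0.00082054]
[90, 87, 88, 90, 78, 45, 9, 22, 24, 22, 24, 19, 28, 23, 22, 24, 24, 23, 20, 22, 27, 23, 24, 22, 17, 22, 25, 23, 25, 20, 20, 22, 24, 18, 22, 24, 20, 22, 22, 22, 20, 22, 24, 22, 22, 26, 26, 22, 20, 26, 5, 83, 100, 99, 102, 97, 96]
[148, 146, 147, 148, 141, 130, 115, 116, 117, 115, 105, 93, 99, 110, 114, 117, 116, 113, 114, 114, 115, 112, 105, 94, 92, 105, 112, 113, 114, 114, 115, 115, 115, 115, 116, 117, 116, 116, 117, 117, 116, 117, 118, 116, 117, 117, 120, 117, 112, 89, 53, 68, 110, 137, 143, 142, 143]
far 26 x at y=.111,.25: [0.6256 0.6209] yaw 91.92969114254107 0.0001739595686440577
near 11 x at y=.111,.25: [0.48   0.4797] yaw 90.08936642176859 0.00025778892091945355
```

Call:
{"fn": "play_rows", "kwargs": {
  "targets": [
    [-0.0008,0.0077,0,-0.5],
    [-0.002,0.016,0,-1],
    [-0.002,0.02,0,-1],
    [-0.0025,0.022,0,-1.2],
    [-0.0025,0.022,0,-1.2],
    [-0.0025,0.022,0,-1.2],
    [-0.0025,0.022,0,-1.2],
    [-0.002,0.02,0,-1.2],
    [-0.002,0.015,0,-1],
    [-0.0005,0.007,0,0],
    [0,0,0,0]
  ]
}}

```text
time: 28.72
tcp_pos: [0.5593, -0.0482, 0.0183]
orientation: [0.0, 0.697, 0.717, 0.001]
contact_force: [-1.1, 6.1, 8.2]
grip_width: 0.131
finger_force: 59.4
```

```bash
python3 - <<'E'
from h import *
s=snap('scene','s6.png');t=snap('top','t6.png')
a=cv2.resize(s[90:240,290:440],(400,400),interpolation=3)
b=cv2.resize(t[165:255,230:320],(400,400),interpolation=3)
cv2.imwrite('pics/c6.png',np.clip(cv2.cvtColor(np.hstack([a,b]),cv2.COLOR_RGB2BGR)*1.5,0,255).astype('uint8'))
E
```

```text
(no output)
```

View pics/c6.png

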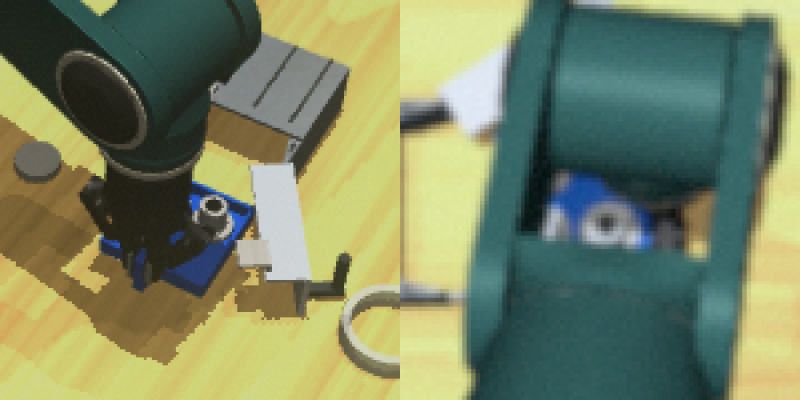

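The tray is clear of the cover and lined up with the bay. I'll slide it in step by step.

Call:
{"fn": "play_rows", "kwargs": {
  "targets": [
    [-0.0002,0.008,0,0],
    [-0.0003,0.012,0,0],
    [-0.0003,0.012,0,0],
    [-0.0003,0.012,0,0],
    [-0.0003,0.01,0,0],
    [-0.0002,0.006,0,0],
    [0,0,0,0]
  ]
}}

```text
time: 29.7
tcp_pos: [0.5578, 0.0115, 0.0183]
orientation: [0.0, 0.697, 0.717, 0.001]
contact_force: [-0.1, 1.8, 6.0]
grip_width: 0.128
finger_force: 59.5
```

Call:
{"fn": "play_rows", "kwargs": {
  "targets": [
    [-0.0002,0.008,0,0],
    [-0.0002,0.008,0,0],
    [-0.0002,0.008,0,0],
    [-0.0001,0.004,0,0],
    [0,0,0,0]
  ]
}}

```text
time: 30.32
tcp_pos: [0.5572, 0.0393, 0.0183]
orientation: [0.001, 0.697, 0.717, 0.0]
contact_force: [0.3, -1.0, 6.4]
grip_width: 0.136
finger_force: 59.5
```

Call:
{"fn": "play_rows", "kwargs": {
  "targets": [
    [-0.0002,0.008,0,0],
    [-0.0003,0.01,0,0],
    [-0.0003,0.01,0,0],
    [-0.0003,0.01,0,0],
    [-0.0002,0.008,0,0],
    [-0.0002,0.008,0,0],
    [0,0,0,0]
  ]
}}

```text
time: 31.2
tcp_pos: [0.5556, 0.0936, 0.0183]
orientation: [0.0, 0.697, 0.717, 0.001]
contact_force: [0.8, 1.8, 6.1]
grip_width: 0.133
finger_force: 59.4
```

Call:
{"fn": "play_rows", "kwargs": {
  "targets": [
    [-0.0002,0.006,0,0],
    [-0.0002,0.006,0,0],
    [-0.0002,0.006,0,0],
    [-0.0001,0.004,0,0],
    [-0.0001,0.003,0,0],
    [0,0,0,0]
  ]
}}

```text
time: 31.95
tcp_pos: [0.5549, 0.118, 0.0183]
orientation: [0.001, 0.697, 0.717, 0.0]
contact_force: [0.4, -3.6, 6.5]
grip_width: 0.129
finger_force: 59.5
```

Next, small steps until it reaches the back stop.

Call:
{"fn": "play_rows", "kwargs": {
  "targets": [
    [0,0.002,0,0],
    [0,0.002,0,0],
    [0,0.002,0,0],
    [0,0,0,0]
  ]
}}

```text
time: 32.45
tcp_pos: [0.5549, 0.1238, 0.0183]
orientation: [0.001, 0.697, 0.717, 0.0]
contact_force: [-0.0, -5.4, 6.7]
grip_width: 0.13
finger_force: 59.5
```

Call:
{"fn": "play_rows", "kwargs": {
  "targets": [
    [0,0.0015,0,0],
    [0,0.0015,0,0],
    [0,0,0,0]
  ]
}}

```text
time: 32.83
tcp_pos: [0.5549, 0.1268, 0.0183]
orientation: [0.001, 0.697, 0.717, 0.0]
contact_force: [0.6, -6.0, 6.6]
grip_width: 0.134
finger_force: 59.5
```

Call:
{"fn": "play_rows", "kwargs": {
  "targets": [
    [0,0.0015,0,0],
    [0,0.0015,0,0],
    [0,0,0,0]
  ]
}}

```text
time: 33.2
tcp_pos: [0.5548, 0.1286, 0.0183]
orientation: [0.001, 0.698, 0.717, -0.001]
contact_force: [-1.4, -17.8, 8.7]
grip_width: 0.129
finger_force: 60.0
```

Call:
{"fn": "play_rows", "kwargs": {
  "targets": [
    [0,0.001,0,0],
    [0,0,0,0]
  ]
}}

```text
time: 33.45
tcp_pos: [0.5548, 0.1285, 0.0183]
orientation: [0.002, 0.698, 0.716, -0.001]
contact_force: [-2.7, -27.3, 12.1]
grip_width: 0.129
finger_force: 60.3
```

Call:
{"fn": "play_rows", "kwargs": {
  "targets": [
    [0,-0.001,0,0],
    [0,0,0,0]
  ]
}}

```text
time: 33.7
tcp_pos: [0.5547, 0.1285, 0.0183]
orientation: [0.001, 0.698, 0.716, -0.001]
contact_force: [-1.7, -17.4, 10.0]
grip_width: 0.134
finger_force: 60.0
```

Call:
{"fn": "play_rows", "kwargs": {
  "targets": [
    [0,0,0,0],
    [0,0,0,0],
    [0,0,0,0],
    [0,0,0.03,0],
    [0,0,0.04,0],
    [0,0,0.06,0],
    [-0.03,-0.03,0.02,0],
    [-0.04,0,0,0],
    [-0.06,0,0,0],
    [-0.06,0,0,0],
    [0,0,0,0]
  ],
  "fingers": 0.4
}}

```text
time: 35.08
tcp_pos: [0.3621, 0.1004, 0.1686]
orientation: [0.001, 0.697, 0.717, 0.002]
contact_force: [0.3, -0.3, 0.8]
grip_width: 0.401
finger_force: 0.0
```

```bash
python3 - <<'E'
from h import *
s=snap('scene','s7.png');t=snap('top','t7.png')
a=cv2.resize(s[80:230,320:470],(400,400),interpolation=3)
b=cv2.resize(t[145:245,180:280],(400,400),interpolation=3)
cv2.imwrite('pics/c7.png',np.clip(cv2.cvtColor(np.hstack([a,b]),cv2.COLOR_RGB2BGR)*1.5,0,255).astype('uint8'))
E
```

```text
(no output)
```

View pics/c7.png

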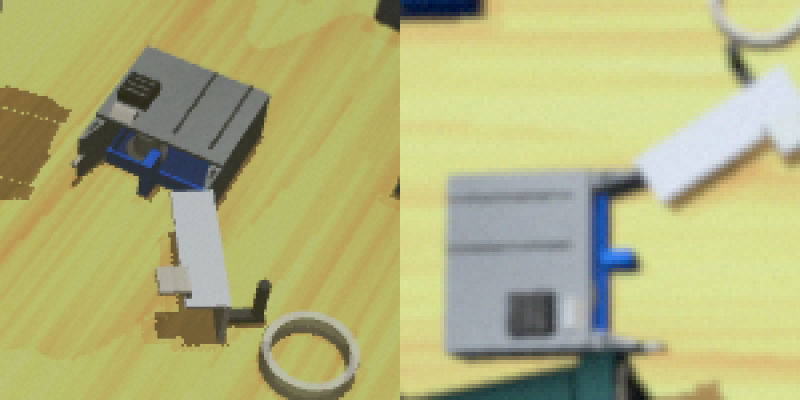

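The tray is home, with its handle inside the mouth. The cover is still open, with the post at (735,60) in the top crop, next to the tape. Next I'll grasp the post again.

Call:
{"fn": "play_rows", "kwargs": {
  "targets": [
    [0.055,-0.01,0,0],
    [0.055,-0.01,0,0],
    [0.055,-0.01,0,0],
    [0.055,-0.01,0,0],
    [0.055,-0.01,0,0],
    [0.055,-0.01,0,0],
    [0.0295,-0.0064,0,0],
    [0,0,0,0]
  ],
  "fingers": 0.32
}}

```text
time: 36.17
tcp_pos: [0.7258, 0.0329, 0.164]
orientation: [-0.001, 0.698, 0.716, -0.001]
contact_force: [-0.8, -0.4, -0.8]
grip_width: 0.321
finger_force: 0.0
```

```bash
python3 - <<'E'
import numpy as np
H=np.array([.62597,.11457]);p=np.array([.7216,.034]);v=p-H
q=[p]
for a in np.arange(0,119,7)[1:]:
    a=-np.radians(a);c,s=np.cos(a),np.sin(a);q.append(H+[c*v[0]-s*v[1],s*v[0]+c*v[1]])
q=np.array(q);print(np.c_[np.diff(q,axis=0),q[1:]].round(4))
E
```

```text
[[-1.050e-02 -1.110e-02  7.111e-01  2.290e-02]
 [-1.180e-02 -9.700e-03  6.993e-01  1.330e-02]
 [-1.290e-02 -8.200e-03  6.864e-01  5.100e-03]
 [-1.380e-02 -6.500e-03  6.726e-01 -1.500e-03]
 [-1.450e-02 -4.800e-03  6.581e-01 -6.300e-03]
 [-1.500e-02 -3.000e-03  6.431e-01 -9.300e-03]
 [-1.520e-02 -1.200e-03  6.279e-01 -1.050e-02]
 [-1.530e-02  7.000e-04  6.127e-01 -9.800e-03]
 [-1.510e-02  2.600e-03  5.976e-01 -7.200e-03]
 [-1.460e-02  4.400e-03  5.830e-01 -2.800e-03]
 [-1.400e-02  6.100e-03  5.690e-01  3.300e-03]
 [-1.310e-02  7.800e-03  5.558e-01  1.100e-02]
 [-1.210e-02  9.300e-03  5.437e-01  2.040e-02]
 [-1.090e-02  1.070e-02  5.329e-01  3.110e-02]
 [-9.500e-03  1.200e-02  5.234e-01  4.310e-02]
 [-8.000e-03  1.300e-02  5.154e-01  5.610e-02]]
```

Call:
{"fn": "play_rows", "kwargs": {
  "targets": [
    [-0.004,0.001,-0.05,0],
    [0,0,0,0],
    [0,0,0,0]
  ]
}}

```text
time: 36.55
tcp_pos: [0.7201, 0.0349, 0.1187]
orientation: [0.0, 0.698, 0.717, 0.0]
contact_force: [-0.1, -0.1, -0.6]
grip_width: 0.316
finger_force: 0.0
```

Call:
{"fn": "play_rows", "kwargs": {
  "targets": [
    [0,0,-0.04,0],
    [0,0,-0.02,0],
    [0,0,-0.016,0],
    [0,0,0,0]
  ]
}}

```text
time: 37.05
tcp_pos: [0.7196, 0.0348, 0.041]
orientation: [-0.0, 0.698, 0.717, -0.0]
contact_force: [0.3, 1.1, -0.2]
grip_width: 0.323
finger_force: 0.0
```

Call:
{"fn": "play_rows", "kwargs": {
  "targets": [
    [0,0,0,0],
    [0,0,0,0],
    [0,0,0,0],
    [0,0,0,0]
  ],
  "fingers": 0
}}

```text
time: 37.55
tcp_pos: [0.7209, 0.0345, 0.0429]
orientation: [0.001, 0.698, 0.716, 0.001]
contact_force: [5.4, -2.0, -3.1]
grip_width: 0.111
finger_force: 58.5
```

Gripped. I'll run the arc back.

Call:
{"fn": "play_rows", "kwargs": {
  "targets": [
    [-0.0105,-0.0111,0,0],
    [-0.0118,-0.0097,0,0],
    [-0.0129,-0.0082,0,0],
    [-0.0138,-0.0065,0,0],
    [0,0,0,0]
  ]
}}

```text
time: 38.17
tcp_pos: [0.672, -0.0031, 0.044]
orientation: [0.003, 0.698, 0.716, 0.001]
contact_force: [6.5, -15.1, 2.0]
grip_width: 0.104
finger_force: 59.3
```

Call:
{"fn": "play_rows", "kwargs": {
  "targets": [
    [-0.0145,-0.0048,0,0],
    [-0.015,-0.003,0,0],
    [-0.0152,-0.0012,0,0],
    [-0.0153,0.0007,0,0],
    [0,0,0,0]
  ]
}}

```text
time: 38.8
tcp_pos: [0.611, -0.0093, 0.0437]
orientation: [0.001, 0.698, 0.716, 0.001]
contact_force: [-1.9, 7.0, 4.4]
grip_width: 0.107
finger_force: 60.4
```

Call:
{"fn": "play_rows", "kwargs": {
  "targets": [
    [-0.0151,0.0026,0,0],
    [-0.0146,0.0044,0,0],
    [-0.014,0.0061,0,0],
    [-0.0131,0.0078,0,0],
    [0,0,0,0]
  ]
}}

```text
time: 39.42
tcp_pos: [0.5541, 0.0124, 0.0436]
orientation: [0.001, 0.697, 0.717, 0.001]
contact_force: [-1.0, 6.3, 10.0]
grip_width: 0.108
finger_force: 61.0
```

Call:
{"fn": "play_rows", "kwargs": {
  "targets": [
    [-0.0121,0.0093,0,0],
    [-0.0109,0.0107,0,0],
    [-0.0095,0.012,0,0],
    [0,0,0,0]
  ]
}}

```text
time: 39.92
tcp_pos: [0.5219, 0.0445, 0.0436]
orientation: [0.001, 0.697, 0.717, 0.001]
contact_force: [-2.8, -1.4, 10.4]
grip_width: 0.104
finger_force: 61.1
```

Call:
{"fn": "play_rows", "kwargs": {
  "targets": [
    [-0.0035,0.006,0,0],
    [-0.003,0.006,0,0],
    [0,0,0,0]
  ]
}}

```text
time: 40.3
tcp_pos: [0.5152, 0.0556, 0.0432]
orientation: [0.001, 0.697, 0.717, 0.0]
contact_force: [-6.9, -6.5, 12.1]
grip_width: 0.107
finger_force: 62.2
```

Call:
{"fn": "play_rows", "kwargs": {
  "targets": [
    [-0.0015,0.004,0,0],
    [-0.0015,0.004,0,0],
    [0,0,0,0]
  ]
}}

```text
time: 40.67
tcp_pos: [0.5126, 0.0636, 0.0432]
orientation: [0.001, 0.698, 0.717, 0.001]
contact_force: [-1.4, -5.4, 8.6]
grip_width: 0.103
finger_force: 62.0
```

Call:
{"fn": "play_rows", "kwargs": {
  "targets": [
    [-0.001,0.003,0,0],
    [-0.0005,0.002,0,0],
    [0,0,0,0]
  ]
}}

```text
time: 41.05
tcp_pos: [0.5107, 0.0683, 0.0431]
orientation: [0.001, 0.698, 0.716, -0.0]
contact_force: [-7.0, -7.7, 13.0]
grip_width: 0.109
finger_force: 62.4
```

Call:
{"fn": "play_rows", "kwargs": {
  "targets": [
    [0,0.001,0,0],
    [0,0.001,0,0],
    [0,0,0,0]
  ]
}}

```text
time: 41.42
tcp_pos: [0.51, 0.0702, 0.0431]
orientation: [0.0, 0.698, 0.716, -0.001]
contact_force: [-13.2, -9.1, 15.9]
grip_width: 0.109
finger_force: 62.9
```

Call:
{"fn": "play_rows", "kwargs": {
  "targets": [
    [-0.0008,0.001,0,0],
    [0,0.001,0,0],
    [0,0,0,0]
  ]
}}

```text
time: 41.8
tcp_pos: [0.5095, 0.0714, 0.0431]
orientation: [0.001, 0.698, 0.716, -0.001]
contact_force: [-10.5, -17.9, 14.6]
grip_width: 0.105
finger_force: 62.7
```

Call:
{"fn": "play_rows", "kwargs": {
  "targets": [
    [-0.0004,0.001,0,0],
    [0,0.001,0,0],
    [0,0,0,0]
  ]
}}

```text
time: 42.18
tcp_pos: [0.5095, 0.0719, 0.0431]
orientation: [0.002, 0.698, 0.716, -0.002]
contact_force: [-7.3, -31.6, 12.5]
grip_width: 0.105
finger_force: 62.6
```

Call:
{"fn": "play_rows", "kwargs": {
  "targets": [
    [0,0,0,0],
    [0,-0.001,0,0],
    [0,-0.001,0,0],
    [0,0,0,0]
  ]
}}

```text
time: 42.68
tcp_pos: [0.5095, 0.0716, 0.0431]
orientation: [0.001, 0.698, 0.716, -0.001]
contact_force: [-7.0, -14.1, 11.3]
grip_width: 0.105
finger_force: 62.4
```

Call:
{"fn": "play_rows", "kwargs": {
  "targets": [
    [0,0,0,0],
    [0,0,0,0],
    [0,0,0,0],
    [0,0,0.03,0],
    [0,0,0.05,0],
    [0,0,0.05,0],
    [-0.05,0,0,0],
    [-0.05,0,0,0],
    [-0.04,0.03,0.02,0],
    [0,0.05,0,0],
    [0,0.05,0,0],
    [0,0,0,0]
  ],
  "fingers": 0.4
}}

```text
time: 44.18
tcp_pos: [0.3686, 0.2054, 0.1913]
orientation: [-0.0, 0.696, 0.718, -0.0]
contact_force: [-0.1, -0.2, 0.4]
grip_width: 0.399
finger_force: 0.0
```

```bash
python3 - <<'E'
from h import *
s=snap('scene','s8.png');t=snap('top','t8.png')
a=cv2.resize(s[80:180,330:430],(400,400),interpolation=3)
b=cv2.resize(t[155:255,180:280],(400,400),interpolation=3)
cv2.imwrite('pics/c8.png',np.clip(cv2.cvtColor(np.hstack([a,b]),cv2.COLOR_RGB2BGR)*1.5,0,255).astype('uint8'))
E
```

```text
(no output)
```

View pics/c8.png

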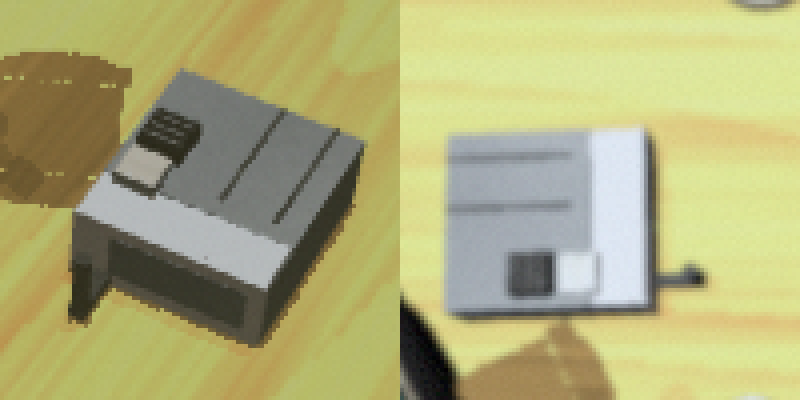

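The cover is flush with no gap, the same as in the first picture, so it has snapped in. All the grey bushes are in the tray, so I'll hand it in.

```bash
python3 - <<'E'
from workcell import r
print(r.finish_job())
E
```

```text
the job is handed in; nothing more can be done
None
```

The job is handed in (no verdict came back): the three bushes on the bench (the fourth was absent) stand upright in the blue tray, the tray is fully home in the bay with its handle outwards, and the cover is shut and looks snapped in.

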